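# Change over the watch-parts drawers

## Task

One drawer at a time on the watchmaker's bench: first push the narrow unit's drawer, which was left out, fully shut, then draw the wide unit's drawer open about 90 mm by its handle and leave it there. Go gently: hook the handle instead of clamping it, and never press on or squeeze either drawer unit with more than about 30 N; leave the tools and pots around alone.

Things in the scene. Friction and masses are not known exactly. Their poses are not given: they have to be found in the camera images.
- wide_unit: The wide unit: grey sheet-metal drawer unit, fixed, 220 mm wide, 220 deep, 100 high, one drawer. Origin: on the bench under the middle of its front face; x points into the unit (the drawer slides out along -x), y along the front, z up. The front panel is 80 mm high, 12 thick, flush with the front face when shut; behind it an open box, walls up to 72 mm above the bench.
- narrow_unit: The narrow unit: grey sheet-metal drawer unit, fixed, 140 mm wide, 220 deep, 100 high, one drawer. Origin: on the bench under the middle of its front face; x points into the unit (the drawer slides out along -x), y along the front, z up. The front panel is 80 mm high, 12 thick, flush with the front face when shut; behind it an open box, walls up to 72 mm above the bench.
- wide_drawer_handle (a point): Middle of the wide drawer's handle (moves with the drawer): a round steel bar 10 mm in diameter and 110 mm long along the unit's y, its axis 75 mm above the bench (25 mm below the unit's top) and 42 mm out from the panel's face, so that 37 mm is free behind it; held by an 8 mm post near each end.
- narrow_drawer_handle (a point): Middle of the narrow drawer's handle (moves with the drawer): a round steel bar 10 mm in diameter and 80 mm long along the unit's y, its axis 75 mm above the bench (25 mm below the unit's top) and 42 mm out from the panel's face, so that 37 mm is free behind it; held by an 8 mm post near each end.
- wide_drawer (a joint): How far the wide drawer is out, m: 0 shut, 0.15 at its stop. It starts nearly shut.
- narrow_drawer (a joint): How far the narrow drawer is out, m: 0 shut, 0.15 at its stop. It starts well out.
- holder: Bystander: steel movement holder (small vice), 50 x 50 x 26 mm with a screw sticking out 30 mm, on the white paper nearest the robot. Origin: centre of its underside.
- loupe: Bystander: black eye loupe, 38 mm across, 30 mm high, on the bench to one side. Origin: centre of its underside.
- jar: Bystander: small clear pot with a white lid, 48 mm across, 40 mm high, on the bench to one side. Origin: centre of its underside.
- die: Bystander: stepped aluminium case-press die, 44 mm across, 26 mm high, standing on top of the wide unit behind its middle (about 120 mm behind its front). Origin: centre of its underside.

How it is judged:
By the outcome, as a careful person would: the job done as asked, in the order asked, and still so for the second after the job is handed in, with the robot touching nothing.
It also fails if it takes over 48 s, if anything falls off the work surface, if the arm or the gripper's body presses on something with over 40 N, if the wrist force passes 120 N, or if a joint passes its speed limit or range.

## Robot

A 6-joint arm with a two-finger parallel gripper is mounted at the origin on the work surface. World frame = base frame: x ahead of the robot, y to its left, z up, the work surface at z = 0. Lengths are in m, angles in degrees, forces in N, time in s.
With the tool pointing down it reaches from about 0.25 to 0.725 m from the base axis. Payload 9.7 kg.
Tool frame: the origin (TCP) lies at the very end of the fingers, on their centre line; the grasp point (between the pads) lies 19 mm behind it; z points along the fingers, y is the line along which they close (so a half turn about z gives the same grasp; the last joint's range is limited). The gripper opens to 85 mm and grips with 20 to 120 N. Pads are 22 mm wide; open, the fingers measure 114 mm over their backs; the gripper's body (76 mm by 85 mm) begins 54 mm behind the grasp point. The pads swing forward as they close: fully open they stand 13 mm farther back than shut.
Start: joints at [68.411, 4.979, 10.078, 95.1, 0, 90], TCP at [0.202, 0.511, 0.231] pointing down, gripper open.
Joint ranges: [-179.16, 179.16], [-48.56, 103.87], [-65.8, 70.77], [-126.05, 130.52], [-82.76, 87.17], [-180, 180]. Speed limits (degrees/s): [127.2, 127.2, 147.25, 180, 180, 180].

## Interface

Orientations are given as [roll, pitch, yaw] about the fixed x, y, z axes, in that order (R = Rz(yaw) Ry(pitch) Rx(roll)).
In Python, from workcell import bot gives the robot as it stands.
- The arm moves only by the tool arm_command, never from a script. Its argument "series" is a list of rows, each a list of 4 numbers: the shift along the tool's x, y, z in m, then the turn about the tool's z in rad. A call has exactly 5 rows; each row is the pose to reach, as a shift and turn from the pose commanded when the call began, along the tool's axes at that moment; what a row does not reach only later rows make up. A row lasts 1/10 s, in which the tool goes at most 50 mm and 8.59 degrees, less where a joint would pass 70% of its speed; a pose out of reach is approached as far as the arm can. A call with a gripper value outside its range is refused whole. "hand" is the finger opening in m, from 0 to 0.0854, set as the call begins (left out, the last holds). The fingers move at their own pace and stop on an object; "grip_force" is the grip in N (left out, the last holds). Time passes only in rows, so rows that repeat a pose let the fingers close, or fill a call up. It gives the time, the measured TCP pose, the force, the opening and the grip force at its end, in the units of the state.
- bot.get_obs(): the state, without advancing time (a new reading comes with each control period).
- bot.camera(name): name is "scene" or "top" or "wrist"; returns a dict with "color" (384x512x3 uint8, blue, green, red), "camera_matrix" (3x3 intrinsics, pixels), "xyz" and "orientation" of the camera in the world; the wrist camera has in their place "T_tool_cam" (4x4, takes a point from camera to tool coordinates, whose origin is the TCP and whose axes are the flange's). Camera axes: x right, y up, looking along -z (the intrinsics and any distortion apply to the point x, -y, -z); pixel columns grow to the right and rows downward; lengths in m; the calibration is good to about 2 mm. A picture is of the moment at which its call begins: read the wrist's pose just before it. There is no depth.
- bot.job_done(): hands the job in; it is judged then, once.
Trained networks look in the newest picture that a camera, given by its name, has taken for a name from the list of things; names that differ only in an ending like _2 or _b are one class to them, and where a whole thing is asked for, a point or a joint stands for the part that bears it (a point fixed in the world has none). Each returns a list of dicts, best first, with "confidence" (0 to 1); they miss things now and then, are a little off and sometimes report something else, mostly with a low value. They report only what shows in the picture. A call takes as long as a camera call.
- bot.find_in(camera, target): "location" ([column, row] in pixels, amid what is visible of it).
- bot.mark_of(camera, target): "location" ([column, row] in pixels: a listed point, or the origin of a listed thing).
The state is a dict: "time": time; "q": joint angles; "qd": joint speeds; "joint_efforts": joint torques, N m; "ee_pos": TCP position; "tcp_rot": TCP orientation; "wrist_force": force on the tool from outside, world axes, zero at the start; "torque": the same for the moment, N m; "opening": finger opening in m; "grasp_force": force on a finger pad.
Only numpy, scipy, OpenCV 4.12 (cv2) and the standard library are available. Lean on these libraries where they do the work, as an engineer would, in place of code of your own. Each camera call takes 0.05 s, during which the arm holds its last target. There are 200 camera calls.

## Working session

There is one attempt and no reset: what is moved stays moved. The work goes in short steps, Python scripts to look and compute and a tool call to move; the robot and the scene stay as the last step left them, time stands still between calls to the robot, and variables do not carry over. Pictures are saved under pics/ and viewed, at most 10 in all, crops included, and the job is handed in when it is done.

Besides the shell and the picture viewer there is one more tool, called by a JSON object that holds its "fn" and its "kwargs". arm_command: Moves the arm, as the interface text tells. Its arguments: {"type":"object","properties":{"series":{"type":"array"},"hand":{"type":"number"},"grip_force":{"type":"number"}},"required":["series"]}

```bash
mkdir -p pics; ls
cat > h.py <<'E'
import numpy as np, cv2
from scipy.spatial.transform import Rotation as R
from workcell import bot
def ray(c,px):
    K=np.array(c["camera_matrix"]); p=np.linalg.inv(K)@[px[0],px[1],1]
    d=np.array([p[0],-p[1],-p[2]])
    o=c["orientation"]; o=np.array(o)
    M=o if o.shape==(3,3) else R.from_euler('xyz',o,degrees=True).as_matrix()
    return np.array(c["xyz"]),M@d
def onz(c,px,z):
    o,d=ray(c,px); return o+d*(z-o[2])/d[2]
E
python3 - <<'E'
from h import *
o=bot.get_obs(); print(o)
zs={"wide_unit":0,"narrow_unit":0,"wide_drawer_handle":.075,"narrow_drawer_handle":.075,"holder":0,"loupe":0,"jar":0,"die":.1}
for n in ("top","scene"):
    c=bot.camera(n); cv2.imwrite(f"pics/{n}0.png",c["color"]); print(n,c["xyz"],c["orientation"],[k for k in c])
    for t,z in zs.items():
        for m in bot.mark_of(n,t)[:2]: print(t,np.round(m["location"],1),round(m["confidence"],2),onz(c,m["location"],z).round(3))
E
```

```text
pics
{'time': 0.0, 'q': array([6.84123526e+01, 5.01221612e+00, 1.00335112e+01, 9.50994528e+01,
       2.15249969e-03, 8.99989487e+01]), 'qd': array([-0.15549798,  0.12942368,  0.01593366, -0.0484069 , -0.02487882,
        0.00531042]), 'joint_efforts': array([ 1.05775111e-03, -5.20385993e+01,  4.64806366e+01,  1.60574808e-02,
        1.02458800e-04, -7.51021986e-06]), 'ee_pos': array([0.20226258, 0.51120801, 0.23056392]), 'tcp_rot': array([-1.79921842e+02, -2.15393179e-03,  1.58413401e+02]), 'wrist_force': array([ 0.28855538,  0.03876496, -0.20236613]), 'torque': array([0.02011983, 0.04154908, 0.00086972]), 'grasp_force': 0.0, 'opening': 0.08528702382426}
top [0.45800898 0.00460569 1.26622142] [  6.48553915  -0.89263332 -90.08884978] ['color', 'camera_matrix', 'xyz', 'orientation']
wide_unit [304.9 160.2] 0.69 [ 0.686 -0.182  0.   ]
narrow_unit [201.  177.3] 0.55 [0.63  0.151 0.   ]
wide_drawer_handle [310.2 178.4] 0.64 [ 0.617 -0.186  0.075]
narrow_drawer_handle [196.9 221.9] 0.94 [0.487 0.153 0.075]
narrow_drawer_handle [367.1 224.9] 0.66 [ 0.477 -0.354  0.075]
holder [260.6 236.6] 0.75 [ 0.442 -0.038  0.   ]
loupe [198.5 224.1] 0.71 [0.482 0.157 0.   ]
loupe [122.8 227.3] 0.51 [0.472 0.394 0.   ]
jar [365.8 223.3] 0.79 [ 0.483 -0.373  0.   ]
scene [1.12931428 0.32848426 1.0956721 ] [ 31.00028759   0.42479492 122.31972761] ['color', 'camera_matrix', 'xyz', 'orientation']
wide_unit [196.3 187.2] 0.68 [ 0.675 -0.181  0.   ]
narrow_unit [305.8 231.7] 0.75 [0.63  0.156 0.   ]
wide_drawer_handle [203.2 156.3] 0.8 [ 0.614 -0.191  0.075]
narrow_drawer_handle [330.1 177.7] 0.95 [0.488 0.145 0.075]
holder [279.1 154.2] 0.59 [ 0.448 -0.038  0.   ]
loupe [410.  233.7] 0.73 [0.485 0.398 0.   ]
jar [185.4 116.9] 0.56 [ 0.482 -0.368  0.   ]
die [152.6 198.3] 0.75 [ 0.804 -0.211  0.1  ]
```

```bash
python3 -c "
import cv2
a=cv2.imread('pics/top0.png')[90:290,100:400]; cv2.imwrite('pics/t1.png',cv2.resize(a,(800,533),interpolation=cv2.INTER_CUBIC))"
```

```text
(no output)
```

View pics/t1.png

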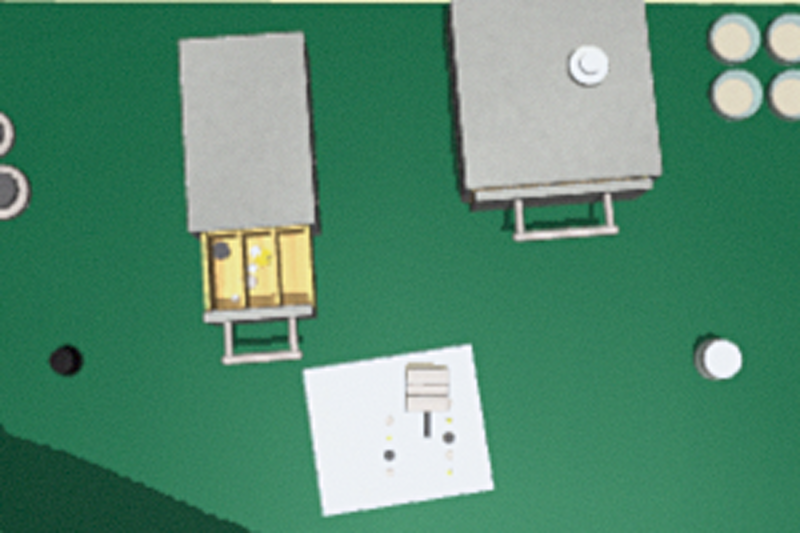

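View pics/scene0.png

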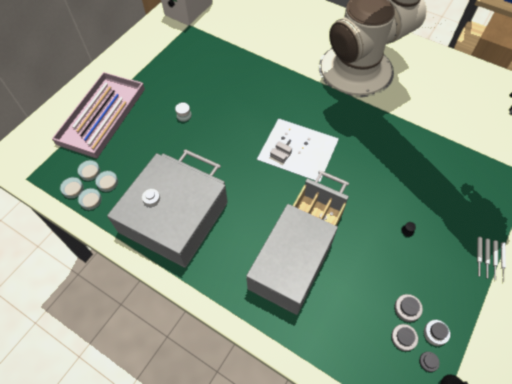

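The top view shows the narrow drawer about 90 mm out. Its handle runs from crop (227,361) to (299,355). The wide drawer is nearly shut, with its handle from (517,238) to (615,231). The holder sits on the paper and is clear of both drawers.

Run:
```python
from h import *
c=bot.camera("top")
s=8/3
def P(x,y,z): return onz(c,((x+.5)/s-.5+100,(y+.5)/s-.5+90),z)
for n,a,b,z in [("nh",(227,359),(299,353.5),.08),("nfront",(190,232),(313,226),.1),("nside",(180,40),(190,232),.1),("npanel",(205,318),(313,312),.08),
 ("wh",(517,237),(615,230),.08),("wfront",(468,188),(660,177),.1),("wpanel",(474,197),(652,187),.08)]:
    A,B=P(*a,z),P(*b,z); d=A-B
    print(n,A.round(3),B.round(3),"mid",((A+B)/2).round(3),"len",np.linalg.norm(d).round(3),"yaw",np.degrees(np.arctan2(-d[0],d[1])).round(1))
```

```text
nh [0.479 0.188 0.08 ] [0.485 0.108 0.08 ] mid [0.482 0.148 0.08 ] len 0.08 yaw 4.3
nfront [0.619 0.228 0.1  ] [0.625 0.093 0.1  ] mid [0.622 0.16  0.1  ] len 0.136 yaw 2.9
nside [0.837 0.244 0.1  ] [0.619 0.228 0.1  ] mid [0.728 0.236 0.1  ] len 0.219 yaw -85.8
npanel [0.525 0.213 0.08 ] [0.531 0.093 0.08 ] mid [0.528 0.153 0.08 ] len 0.12 yaw 3.2
wh [ 0.616 -0.135  0.08 ] [ 0.624 -0.246  0.08 ] mid [ 0.62  -0.191  0.08 ] len 0.111 yaw 4.1
wfront [ 0.668 -0.079  0.1  ] [ 0.681 -0.294  0.1  ] mid [ 0.675 -0.186  0.1  ] len 0.215 yaw 3.4
wpanel [ 0.661 -0.087  0.08 ] [ 0.673 -0.29   0.08 ] mid [ 0.667 -0.188  0.08 ] len 0.203 yaw 3.3
```

{"fn": "arm_command", "kwargs": {"series": [[-0.04,-0.028,0,0],[-0.08,-0.056,0,0],[-0.12,-0.084,0,0],[-0.16,-0.112,0,0],[-0.195,-0.138,0,0]], "hand": 0, "grip_force": 20}}

```text
time: 1.45
ee_pos: [0.3337, 0.3095, 0.2315]
tcp_rot: [180.0, 0.0, 158.4]
wrist_force: [0.6, 0.6, 0.0]
opening: 0.0124
grasp_force: 0.0
```

{"fn": "arm_command", "kwargs": {"series": [[-0.04,-0.028,0,0],[-0.08,-0.056,0,0],[-0.12,-0.084,0,0],[-0.16,-0.115,0,0],[-0.16,-0.115,0,0]]}}

```text
time: 1.95
ee_pos: [0.4414, 0.1411, 0.2311]
tcp_rot: [-180.0, 0.0, 158.1]
wrist_force: [-1.2, 0.1, -0.7]
opening: 0.0002
grasp_force: 0.0
```

{"fn": "arm_command", "kwargs": {"series": [[0,0,0,0.14],[0,0,0,0.28],[0,0,0,0.42],[0,0,0,0.56],[0,0,0,0.7]]}}

```text
time: 2.45
ee_pos: [0.4392, 0.1459, 0.2314]
tcp_rot: [180.0, -0.0, 118.0]
wrist_force: [0.3, 0.5, 1.3]
opening: -0.0005
grasp_force: 0.0
```

{"fn": "arm_command", "kwargs": {"series": [[0,0,0,0.14],[0,0,0,0.28],[0,0,0,0.42],[0,0,0,0.56],[0,0,0,0.7]]}}

```text
time: 2.95
ee_pos: [0.4392, 0.1459, 0.2313]
tcp_rot: [180.0, -0.0, 77.9]
wrist_force: [0.5, 0.2, 0.4]
opening: 0.0001
grasp_force: 0.0
```

{"fn": "arm_command", "kwargs": {"series": [[0,0,0,0.14],[0,0,0,0.28],[0,0,0,0.42],[0,0,0,0.56],[0,0,0,0.7]]}}

```text
time: 3.45
ee_pos: [0.4392, 0.1459, 0.2313]
tcp_rot: [-180.0, -0.0, 37.8]
wrist_force: [0.2, -0.6, -0.1]
opening: -0.0002
grasp_force: 0.0
```

{"fn": "arm_command", "kwargs": {"series": [[0,0,0,0.14],[0,0,0,0.28],[0,0,0,0.42],[0,0,0,0.56],[0,0,0,0.595]]}}

```text
time: 3.95
ee_pos: [0.4491, 0.0808, 0.2313]
tcp_rot: [-177.2, 0.1, 8.5]
wrist_force: [-0.2, 0.2, 0.4]
opening: 0.0002
grasp_force: 0.0
```

Run:
```python
from h import *
o=bot.get_obs()
for k in o: print(k,np.round(o[k],3))
c=bot.camera("wrist"); cv2.imwrite("pics/w1.png",c["color"])
print(c["T_tool_cam"]); print(np.round(bot.get_obs()["q"],2),bot.get_obs()["ee_pos"])
```

```text
time 3.95
q [  8.469  -7.701  -2.388  95.424   2.765 179.967]
qd [-18.806  -3.064  -2.735   0.596   4.469   0.085]
joint_efforts [ 1.8900e+00 -3.7544e+01  4.6625e+01  2.2000e-02  9.1000e-02 -4.9000e-02]
ee_pos [0.449 0.081 0.231]
tcp_rot [-1.77235e+02  1.11000e-01  8.50200e+00]
wrist_force [-0.209  0.176  0.358]
torque [-0.036 -0.054  0.004]
grasp_force 0.0
opening 0.0
[[-8.63287672e-04  9.59209449e-01  2.82695044e-01  7.09469770e-02]
 [ 9.99999410e-01  1.01456857e-03 -3.88746113e-04 -1.09761405e-03]
 [-6.59702452e-04  2.82694542e-01 -9.59209759e-01 -1.42476909e-01]
 [ 0.00000000e+00  0.00000000e+00  0.00000000e+00  1.00000000e+00]]
[  8.36  -7.73  -2.4   95.44   2.74 179.97] [0.44901873 0.0797534  0.23142316]
```

View pics/w1.png

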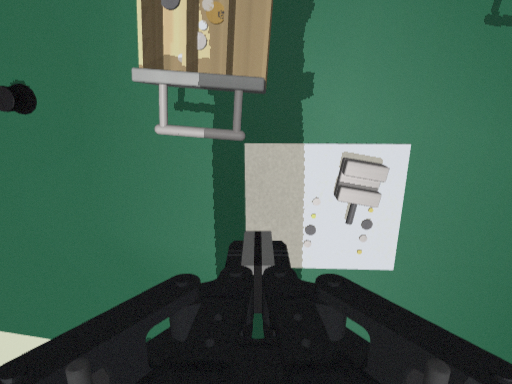

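{"fn": "arm_command", "kwargs": {"series": [[0,0,0,-0.14],[0,0,0,-0.28],[0,0,0,-0.42],[0,0,0,-0.56],[0,0,0,-0.7]]}}

```text
time: 4.5
ee_pos: [0.4489, 0.0825, 0.2314]
tcp_rot: [-177.9, -1.7, 49.1]
wrist_force: [0.7, -0.1, -0.1]
opening: -0.0
grasp_force: 0.0
```

{"fn": "arm_command", "kwargs": {"series": [[0,0,0,-0.14],[0,0,0,-0.28],[0,0,0,-0.42],[0,0,0,-0.56],[0,0,0,-0.7]]}}

```text
time: 5.0
ee_pos: [0.4489, 0.0826, 0.2314]
tcp_rot: [-179.4, -2.7, 89.3]
wrist_force: [0.1, 0.2, 0.7]
opening: 0.0002
grasp_force: 0.0
```

{"fn": "arm_command", "kwargs": {"series": [[0,0,0,-0.14],[0,0,0,-0.28],[0,0,0,-0.42],[0,0,0,-0.56],[0,0,0,-0.7]]}}

```text
time: 5.5
ee_pos: [0.4489, 0.0825, 0.2314]
tcp_rot: [178.7, -2.4, 129.4]
wrist_force: [0.6, -0.1, 0.5]
opening: -0.0002
grasp_force: 0.0
```

{"fn": "arm_command", "kwargs": {"series": [[0,0,0,-0.14],[0,0,0,-0.28],[0,0,0,-0.42],[0,0,0,-0.56],[0,0,0,-0.7]]}}

```text
time: 6.0
ee_pos: [0.4489, 0.0825, 0.2314]
tcp_rot: [177.5, -1.0, 169.5]
wrist_force: [-0.0, -0.4, 0.2]
opening: -0.0003
grasp_force: 0.0
```

{"fn": "arm_command", "kwargs": {"series": [[0.007,0.02,0,-0.09],[0.014,0.04,0,-0.18],[0.02,0.055,0,-0.253],[0.02,0.055,0,-0.253],[0.02,0.055,0,-0.253]]}}

```text
time: 6.5
ee_pos: [0.4396, 0.14, 0.2341]
tcp_rot: [177.3, -0.3, -176.4]
wrist_force: [-0.1, 0.8, 0.9]
opening: 0.0
grasp_force: 0.0
```

{"fn": "arm_command", "kwargs": {"series": [[0,0,0.04,0],[0,0,0.08,0],[0,0,0.12,0],[0,0,0.155,0],[0,0,0.171,0]]}}

```text
time: 7.0
ee_pos: [0.4367, 0.1466, 0.0599]
tcp_rot: [177.4, -0.6, -176.5]
wrist_force: [-1.2, -0.0, 0.3]
opening: 0.0003
grasp_force: 0.0
```

{"fn": "arm_command", "kwargs": {"series": [[-0.005,0,0,0],[-0.01,0,0,0],[-0.015,0,0,0],[-0.02,0,0,0],[-0.025,0,0,0]]}}

```text
time: 7.5
ee_pos: [0.4642, 0.1493, 0.064]
tcp_rot: [177.3, -0.3, -176.4]
wrist_force: [-0.0, -0.2, 0.5]
opening: 0.0005
grasp_force: 0.0
```

{"fn": "arm_command", "kwargs": {"series": [[-0.004,0,0.001,0],[-0.009,0,0.002,0],[-0.015,0,0.003,0],[-0.021,0,0.003,0],[-0.027,0,0.004,0]]}}

```text
time: 8.0
ee_pos: [0.4906, 0.1512, 0.059]
tcp_rot: [177.3, -0.4, -176.4]
wrist_force: [-1.7, 0.1, 1.5]
opening: -0.0
grasp_force: 1.0
```

{"fn": "arm_command", "kwargs": {"series": [[-0.007,0,0,0],[-0.014,0,0,0],[-0.021,0,0,0],[-0.028,0,0,0],[-0.034,0,0,0]]}}

```text
time: 8.5
ee_pos: [0.5246, 0.1533, 0.0587]
tcp_rot: [177.3, -0.4, -176.4]
wrist_force: [-0.6, 1.9, 0.8]
opening: -0.0
grasp_force: 1.0
```

{"fn": "arm_command", "kwargs": {"series": [[-0.006,0,0,0],[-0.012,0,0,0],[-0.017,0,0,0],[-0.022,0,0,0],[-0.026,0,0,0]]}}

```text
time: 9.0
ee_pos: [0.5504, 0.1548, 0.0586]
tcp_rot: [177.3, -0.4, -176.4]
wrist_force: [-1.6, 0.7, 1.6]
opening: 0.0003
grasp_force: 0.9
```

Run:
```python
from h import *
c=bot.camera("scene"); cv2.imwrite("pics/s2.png",cv2.resize(c["color"][100:330,180:400],None,fx=2.5,fy=2.5,interpolation=cv2.INTER_CUBIC))
for m in bot.mark_of("scene","narrow_drawer_handle")[:2]: print(m["confidence"],onz(c,m["location"],.075))
print(bot.get_obs()["wrist_force"],bot.get_obs()["ee_pos"])
```

```text
0.95 [0.57183575 0.14871884 0.075     ]
[-0.6776103  -0.09064777 -0.3989707 ] [0.5506578  0.1547448  0.05859825]
```

View pics/s2.png

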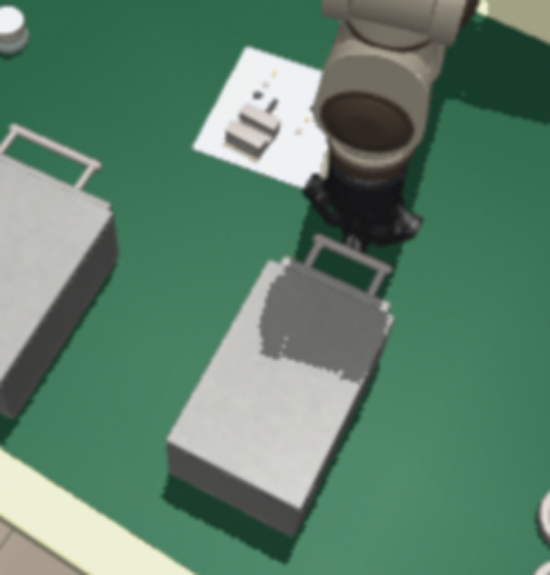

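The fingers are behind the narrow handle at about (350,242), and the drawer is nearly shut. I'll creep it to the stop.

{"fn": "arm_command", "kwargs": {"series": [[-0.002,0,0,0],[-0.004,0,0,0],[-0.006,0,0,0],[-0.008,0,0,0],[-0.01,0,0,0]]}}

```text
time: 9.6
ee_pos: [0.5601, 0.1554, 0.0586]
tcp_rot: [177.3, -0.4, -176.4]
wrist_force: [-1.2, -1.2, 0.6]
opening: 0.0
grasp_force: 0.8
```

{"fn": "arm_command", "kwargs": {"series": [[-0.001,0,0,0],[-0.002,0,0,0],[-0.003,0,0,0],[-0.004,0,0,0],[-0.005,0,0,0]]}}

```text
time: 10.1
ee_pos: [0.565, 0.1558, 0.0586]
tcp_rot: [177.3, -0.3, -176.4]
wrist_force: [-0.5, -0.3, 0.9]
opening: -0.0002
grasp_force: 0.8
```

{"fn": "arm_command", "kwargs": {"series": [[-0.0007,0,0,0],[-0.0014,0,0,0],[-0.002,0,0,0],[-0.0025,0,0,0],[-0.003,0,0,0]]}}

```text
time: 10.6
ee_pos: [0.5672, 0.156, 0.0585]
tcp_rot: [177.3, -0.4, -176.4]
wrist_force: [-7.8, -1.3, 4.2]
opening: -0.0003
grasp_force: 3.9
```

{"fn": "arm_command", "kwargs": {"series": [[-0.0003,0,0,0],[-0.0005,0,0,0],[-0.0007,0,0,0],[-0.0007,0,0,0],[-0.0007,0,0,0]]}}

```text
time: 11.1
ee_pos: [0.5673, 0.1559, 0.0585]
tcp_rot: [177.3, -0.5, -176.4]
wrist_force: [-9.9, -0.9, 4.5]
opening: -0.0002
grasp_force: 4.9
```

{"fn": "arm_command", "kwargs": {"series": [[0.005,0,0,0],[0.015,0,0,0],[0.03,0,0,0],[0.05,0,0,0],[0.06,0,0,0]]}}

```text
time: 11.6
ee_pos: [0.5074, 0.1522, 0.0589]
tcp_rot: [177.3, -0.3, -176.4]
wrist_force: [-0.0, -0.1, -0.3]
opening: 0.0
grasp_force: 0.0
```

{"fn": "arm_command", "kwargs": {"series": [[0,0,-0.04,0],[0,0,-0.08,0],[0,0,-0.12,0],[0,0,-0.145,0],[0,0,-0.15,0]]}}

```text
time: 12.1
ee_pos: [0.5112, 0.1455, 0.2124]
tcp_rot: [177.2, -0.0, -176.4]
wrist_force: [0.2, -0.7, -0.0]
opening: 0.0001
grasp_force: 0.0
```

{"fn": "arm_command", "kwargs": {"series": [[0,-0.04,0,0],[0,-0.08,0,0],[0,-0.12,0,0],[0,-0.16,0,0],[0,-0.2,0,0]]}}

```text
time: 12.6
ee_pos: [0.5223, -0.0556, 0.1982]
tcp_rot: [177.3, -0.4, -176.4]
wrist_force: [0.5, 0.8, -0.2]
opening: 0.0
grasp_force: 0.0
```

Run:
```python
from h import *
o=bot.get_obs(); print(o["q"].round(1),o["ee_pos"].round(3),o["tcp_rot"].round(1))
c=bot.camera("top"); cv2.imwrite("pics/t3.png",cv2.resize(c["color"][140:220,160:360],(800,320),interpolation=cv2.INTER_CUBIC))
for n in ("narrow","wide"):
    for m in bot.mark_of("top",n+"_drawer_handle")[:1]: print(n,m,onz(c,m["location"],.075))
c=bot.camera("scene")
for n in ("narrow","wide"):
    for m in bot.mark_of("scene",n+"_drawer_handle")[:1]: print(n,m,onz(c,m["location"],.075))
```

```text
[ -7.5   1.9   3.1  92.1   2.6 -11.1] [ 0.522 -0.056  0.198] [ 177.3   -0.4 -176.4]
narrow {'location': [195.0, 190.0], 'confidence': 0.81} [0.58182955 0.16013589 0.075     ]
wide {'location': [123.7, 227.2], 'confidence': 0.53} [0.47130844 0.3687157  0.075     ]
narrow {'location': [316.8, 205.0], 'confidence': 0.56} [0.58161978 0.15461354 0.075     ]
wide {'location': [198.6, 156.9], 'confidence': 0.67} [ 0.62238768 -0.20030939  0.075     ]
```

View pics/t3.png

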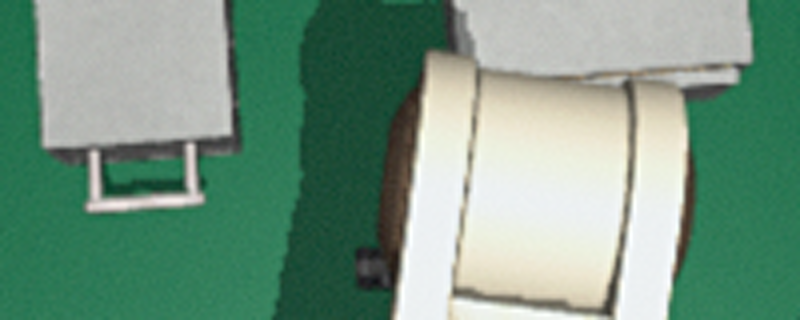

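The narrow drawer is shut: its handle is tight to the front at (145,200). Next I'll go above the gap behind the wide handle.

{"fn": "arm_command", "kwargs": {"series": [[-0.028,-0.036,0,0],[-0.056,-0.072,0,0],[-0.084,-0.108,0,0],[-0.111,-0.143,0,0],[-0.111,-0.143,0,0]]}}

```text
time: 13.4
ee_pos: [0.6447, -0.1917, 0.187]
tcp_rot: [177.2, -0.6, -176.4]
wrist_force: [0.1, 0.4, -0.4]
opening: -0.0001
grasp_force: 0.0
```

{"fn": "arm_command", "kwargs": {"series": [[0,0,0.02,0],[0,0,0.04,0],[0,0,0.055,0],[0,0,0.06,0],[0,0,0.06,0]]}}

```text
time: 13.9
ee_pos: [0.6416, -0.1855, 0.1316]
tcp_rot: [177.3, -0.4, -176.3]
wrist_force: [-0.5, -0.5, 0.4]
opening: 0.0
grasp_force: 0.0
```

Run:
```python
from h import *
o=bot.get_obs(); print(o["q"].round(1),o["ee_pos"].round(4),o["tcp_rot"].round(1))
w=bot.camera("wrist"); cv2.imwrite("pics/w4.png",w["color"])
T=np.eye(4);T[:3,:3]=R.from_euler('xyz',o["tcp_rot"],degrees=True).as_matrix();T[:3,3]=o["ee_pos"];T=T@w["T_tool_cam"]
c=dict(camera_matrix=w["camera_matrix"],xyz=T[:3,3],orientation=T[:3,:3])
np.save("T.npy",T);np.save("K.npy",w["camera_matrix"])
for m in bot.mark_of("wrist","wide_drawer_handle")[:2]: print(m,onz(c,m["location"],.075))
```

```text
[-17.2  22.1  19.3  88.6   2.4 -20.9] [ 0.6416 -0.1855  0.1316] [ 177.3   -0.4 -176.3]
{'location': [251.1, 184.7], 'confidence': 0.78} [ 0.6219695  -0.18753137  0.075     ]
```

View pics/w4.png

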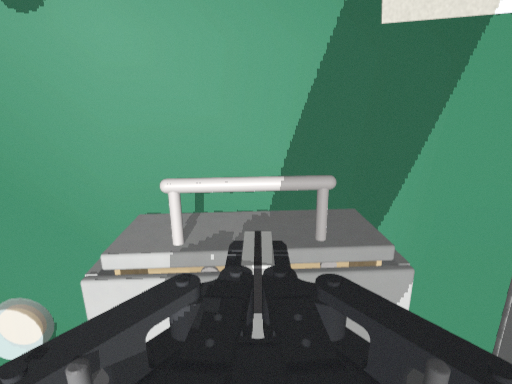

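The wrist view has the bar at row about 184 between columns 165 and 333. The panel's top front edge is at row about 250, and the fingers are centred at column 258.

Run:
```python
from h import *
T=np.load("T.npy");c=dict(camera_matrix=np.load("K.npy"),xyz=T[:3,3],orientation=T[:3,:3])
for px,z in [((250,178),.078),((250,192),.072),((250,185),.075),((350,249),.08),((150,253),.08),((350,265),.08)]: print(px,onz(c,px,z).round(4))
```

```text
(250, 178) [ 0.6166 -0.1887  0.078 ]
(250, 192) [ 0.628  -0.1879  0.072 ]
(250, 185) [ 0.6222 -0.1883  0.075 ]
(350, 249) [ 0.6647 -0.114   0.08  ]
(150, 253) [ 0.6734 -0.2553  0.08  ]
(350, 265) [ 0.6774 -0.1121  0.08  ]
```

{"fn": "arm_command", "kwargs": {"series": [[-0.004,0,0,0],[-0.004,0,0.01,0],[-0.004,0,0.025,0],[-0.004,0,0.035,0],[-0.004,0,0.045,0]]}}

```text
time: 14.5
ee_pos: [0.6449, -0.1844, 0.085]
tcp_rot: [177.3, -0.4, -176.4]
wrist_force: [-1.2, -0.0, -0.0]
opening: -0.0002
grasp_force: 0.0
```

{"fn": "arm_command", "kwargs": {"series": [[0,0,0.004,0],[0,0,0.008,0],[0,0,0.012,0],[0,0,0.014,0],[0,0,0.014,0]]}}

```text
time: 15.0
ee_pos: [0.6453, -0.1839, 0.0728]
tcp_rot: [177.3, -0.3, -176.4]
wrist_force: [0.0, 0.8, 0.2]
opening: 0.0002
grasp_force: 0.0
```

{"fn": "arm_command", "kwargs": {"series": [[0,0,0.005,0],[0,0,0.01,0],[0,0,0.015,0],[0.002,0,0.015,0],[0.004,0,0.015,0]]}}

```text
time: 15.5
ee_pos: [0.6409, -0.1834, 0.0577]
tcp_rot: [177.3, -0.4, -176.4]
wrist_force: [0.3, 0.4, -0.4]
opening: 0.0001
grasp_force: 0.0
```

{"fn": "arm_command", "kwargs": {"series": [[0.001,0,0,0],[0.003,0,0,0],[0.005,0,0,0],[0.008,0,0,0],[0.011,0,0,0]]}}

```text
time: 16.0
ee_pos: [0.6302, -0.1843, 0.0582]
tcp_rot: [177.3, -0.3, -176.4]
wrist_force: [2.6, -0.0, 1.1]
opening: -0.0
grasp_force: 0.9
```

{"fn": "arm_command", "kwargs": {"series": [[0.005,0,0,0],[0.011,0,0,0],[0.017,0,0,0],[0.023,0,0,0],[0.028,0,0,0]]}}

```text
time: 16.5
ee_pos: [0.6016, -0.186, 0.0582]
tcp_rot: [177.3, -0.4, -176.4]
wrist_force: [2.2, -1.0, -0.0]
opening: 0.0001
grasp_force: 0.9
```

{"fn": "arm_command", "kwargs": {"series": [[0.006,0,0,0],[0.012,0,0,0],[0.018,0,0,0],[0.023,0,0,0],[0.027,0,0,0]]}}

```text
time: 17.0
ee_pos: [0.5748, -0.1876, 0.0583]
tcp_rot: [177.3, -0.4, -176.4]
wrist_force: [1.5, -1.0, -0.5]
opening: 0.0003
grasp_force: 0.9
```

{"fn": "arm_command", "kwargs": {"series": [[0.004,0,0,0],[0.007,0,0,0],[0.009,0,0,0],[0.011,0,0,0],[0.012,0,0,0]]}}

```text
time: 17.5
ee_pos: [0.5632, -0.1883, 0.0584]
tcp_rot: [177.3, -0.4, -176.4]
wrist_force: [1.8, -1.3, -1.2]
opening: -0.0
grasp_force: 0.8
```

Run:
```python
from h import *
o=bot.get_obs(); print(o["ee_pos"].round(4),o["wrist_force"].round(1))
c=bot.camera("scene"); cv2.imwrite("pics/s5.png",cv2.resize(c["color"][100:270,90:290],(800,600*680//600//1 if 0 else 600),interpolation=cv2.INTER_CUBIC))
for n in ("wide_drawer_handle","wide_unit","narrow_drawer_handle"):
    for m in bot.mark_of("scene",n)[:1]: print(n,m,onz(c,m["location"],0 if n=="wide_unit" else .075))
```

```text
[ 0.5632 -0.1883  0.0584] [ 1.8 -1.3 -1.2]
wide_drawer_handle {'location': [216.9, 140.0], 'confidence': 0.97} [ 0.54655325 -0.19069869  0.075     ]
wide_unit {'location': [194.1, 184.7], 'confidence': 0.59} [ 0.67143016 -0.19194874  0.        ]
narrow_drawer_handle {'location': [315.9, 206.0], 'confidence': 0.54} [0.58550487 0.15403905 0.075     ]
```

View pics/s5.png

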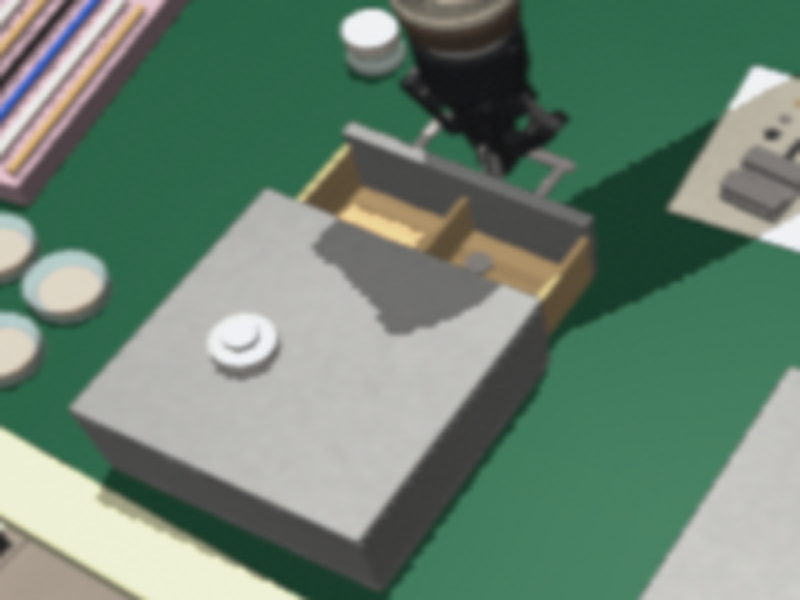

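The wide drawer is open in the scene view. The panel's top edge runs from crop (345,127) to (592,220), and the unit's front top edge from (270,190) to (540,295). I'll measure the opening from these.

Run:
```python
from h import *
c=bot.camera("scene")
P=lambda x,y,z: onz(c,((x+.5)/4-.5+90,(y+.5)/(600/170)-.5+100),z)
ux=np.array([np.cos(np.radians(3.6)),np.sin(np.radians(3.6)),0])
for n,a,b,z in [("front",(268,190),(540,297),.1),("back",(74,408),(360,541),.1),("panelfront",(347,124),(594,216),.08)]:
    A,B=P(*a,z),P(*b,z); print(n,A.round(3),B.round(3),((A+B)/2@ux).round(4),np.linalg.norm(A-B).round(3))
print("bar",(bot.get_obs()["ee_pos"]@ux)-.016)
```

```text
front [ 0.687 -0.293  0.1  ] [ 0.668 -0.078  0.1  ] 0.6646 0.216
back [ 0.902 -0.275  0.1  ] [ 0.887 -0.059  0.1  ] 0.8824 0.217
panelfront [ 0.596 -0.298  0.08 ] [ 0.577 -0.096  0.08 ] 0.5731 0.203
bar 0.5342217992471968
```

The drawer is about 90 mm open. I'll unhook and retreat upward.

{"fn": "arm_command", "kwargs": {"series": [[-0.003,0,0,0],[-0.006,0,0,0],[-0.007,0,0,0],[-0.007,0,-0.01,0],[-0.007,0,-0.025,0]]}}

```text
time: 18.25
ee_pos: [0.5701, -0.1889, 0.0835]
tcp_rot: [177.2, -0.4, -176.4]
wrist_force: [-0.5, -0.6, -0.4]
opening: 0.0002
grasp_force: 0.0
```

{"fn": "arm_command", "kwargs": {"series": [[0,0,-0.03,0],[0,0,-0.06,0],[0,0,-0.1,0],[0,0,-0.13,0],[0,0,-0.14,0]]}}

```text
time: 18.75
ee_pos: [0.5726, -0.1961, 0.2285]
tcp_rot: [177.4, -0.0, -176.4]
wrist_force: [0.4, -0.3, -0.2]
opening: 0.0002
grasp_force: 0.0
```

{"fn": "arm_command", "kwargs": {"series": [[0.04,0,0,0],[0.08,0,0,0],[0.12,0,0,0],[0.15,0,0,0],[0.15,0,0,0]]}}

```text
time: 19.25
ee_pos: [0.4194, -0.2052, 0.2255]
tcp_rot: [177.3, -0.3, -176.5]
wrist_force: [1.0, -0.1, 0.6]
opening: 0.0001
grasp_force: 0.0
```

Run:
```python
from h import *
o=bot.get_obs(); print(o["time"],o["ee_pos"].round(3),o["wrist_force"].round(1))
c=bot.camera("top"); cv2.imwrite("pics/t6.png",cv2.resize(c["color"][90:290,100:400],(800,533),interpolation=cv2.INTER_CUBIC))
c=bot.camera("scene")
for m in bot.mark_of("scene","wide_drawer_handle")[:1]: print(m,onz(c,m["location"],.075))
```

```text
19.25 [ 0.419 -0.205  0.225] [ 1.  -0.1  0.6]
{'location': [407.4, 232.0], 'confidence': 0.67} [0.5284262  0.38593773 0.075     ]
```

View pics/t6.png

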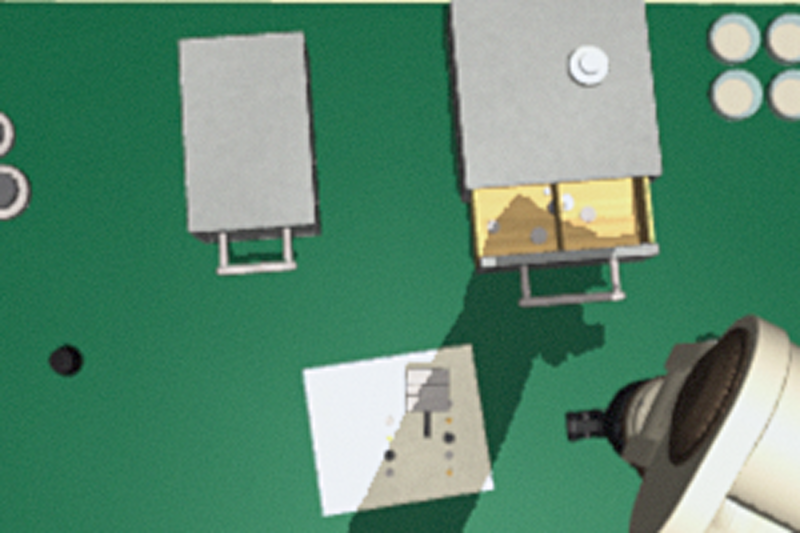

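The narrow drawer is shut with its handle at (257,268). The wide drawer is open, the bystanders in view haven't moved, and the arm is clear.

```bash
python3 -c "
from workcell import bot
print(bot.job_done())"
```

```text
the job is handed in; nothing more can be done
None
```

The narrow drawer was pushed shut to its stop first, then the wide drawer was drawn open to about 90 mm (measured from the camera) by hooking its handle; the highest wrist force I read was about 11 N, the arm is clear, and the job is handed in.

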